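# Set and cap the automatic lubricator

### The job

A grey bearing block bolted to the bench carries an automatic grease lubricator with a black dial on top. Turn the dial until its pointer stands on the long index line, then put the stepped dust cap over the dial and press it straight down until it clicks past the catches, and keep pressing so that it sits fully home on its seat. The program ends while still holding the cap and pressing it firmly down on its seat, without letting go; leave the other things on the bench where they are.

Things in the scene. Friction and masses are not known exactly. Their poses are not given: they have to be found in the camera images.
- lubricator: Grey bearing block bolted to the bench, 150 mm (y) x 96 mm (x, over its shaft stub), with a white-bodied lubricator upright on top; origin: centre of the underside, z up along the lubricator's axis. Black graduations every 25 deg round the dial face (169 mm above the bench); the index line is the one long, broad line, on the own -x side (faces the robot at yaw 0).
- seat: Upper face of the dark 76 mm flange, where the cap's rim must sit; origin at its centre on the axis, 150 mm above the bench, z up. Above it the neck: 54 mm diameter up to 15 mm, tapering to 46 mm at 19 mm (dial face). Four sprung steel balls, centred 8 mm above the seat at 45, 135, 225, 315 deg, stand 3.3 mm out of the neck and spring inwards.
- dial (a joint): Angle of the dial, rad: 0 when its pointer is on the index line; grows as the dial turns clockwise seen from above. Starts between 0.7 and 1.3, so it must be turned counter-clockwise seen from above. Stays where it is left (friction about 0.04 N m).
- dial_grip (a point): Middle of the dial's black finger bar, on the axis, 180 mm above the bench. The straight-sided bar is 30 mm long, 11 mm thick and stands 4 to 18 mm above the dial face (a 30 mm disc below it); its x axis lies along the bar and points away from the pointer.
- dial_pointer (a point): Tip of the dial's pointer nose, 19.5 mm from the axis, 171 mm above the bench.
- index_mark (a point): Index line at the edge of the dial face, 21.5 mm from the axis.
- cap: Loose grey cap standing on its rim, open below, about 60 g. Skirt 72 mm wide, 24 mm high with flat shoulder; on it a ribbed grip 45 mm wide, from 24 to 48 mm. Origin: centre of the rim plane, z up; any yaw fits. A lip (57 mm bore, 3 mm high) at the rim meets the balls 12 mm above the seat, needs 10 to 16 N, clicks past at 4 to 8 mm and is then drawn down. Inside it clears the dial.
- pin_30: Bystander: plain light-grey steel pin standing upright, 30 mm diameter, 75 mm high, to the right of the lubricator; origin at the centre of its underside.
- nipple_box: Bystander: small cardboard carton 43 x 65 x 37 mm lying to the left of the lubricator, as the cap does (the two may have changed places); origin at the centre of its underside.
- oil_bottle: Bystander: green bottle with a red spout, 52 mm diameter, 156 mm high, standing behind the lubricator; origin at the centre of its underside.
Things that resemble listed ones, but are neither listed nor needed, are in the scene too. There is more than one size of the lubricator; the job needs the larger.

How it is judged:
By the outcome, as a careful person would: the job done as asked, in the order asked, and still so for the second after the job is handed in, while the arm keeps its last pose, push and grip.
It also fails if it takes over 64 s, if anything falls off the work surface, if the arm or the gripper's body presses on something with over 40 N, if the wrist force passes 120 N, or if a joint passes its speed limit or range.

### The arm

A 6-joint arm with a two-finger parallel gripper is mounted at the origin on a cart in front of the work surface, level with it; the furniture and walls round the work are solid. World frame = base frame: x ahead of the robot, y to its left, z up, the work surface at z = 0. Lengths are in m, angles in rad, forces in N, time in s.
With the tool pointing down it reaches from about 0.4 to 0.825 m from the base axis. Payload 7 kg.
Tool frame: the origin (TCP) lies at the very end of the fingers, on their centre line; the grasp point (between the pads) lies 19 mm behind it; z points along the fingers, y is the line along which they close (so a half turn about z gives the same grasp; the last joint's range is limited). The gripper opens to 88 mm and grips with 3 to 60 N. Pads are 19 mm wide; open, the fingers measure 130 mm over their backs; the gripper's body (78 mm by 193 mm) begins 47 mm behind the grasp point.
Start: joints at [0.288, 0.359, 0.012, 0, -1.224, -0.288], TCP at [0.675, -0, 0.227] pointing down, gripper open.
Joint ranges: [-3.07, 3.07], [-1.43, 2.12], [-1.02, 1.25], [-3.03, 1.67], [-3.05, -0], [-3.03, 3.03]. Speed limits (rad/s): [2.39, 2.39, 3.01, 3.14, 3.14, 3.14].

### API

Orientations are given as [roll, pitch, yaw] about the fixed x, y, z axes, in that order (R = Rz(yaw) Ry(pitch) Rx(roll)).
In Python, from station import arm, grab_frame gives the robot as it stands.
- The arm moves only by the tool jog_arm, never from a script. Its argument "deltas" is a list that holds one entry, the list of rows, each a list of 4 numbers: the shift along the tool's x, y, z in units of 60 mm (1.0 is 60 mm), then the turn about the tool's z in units of 5 degrees (1.0 is 5 degrees). A call has 1 to 8 rows; each row is the pose to reach, as a shift and turn from the pose commanded when the call began, along the tool's axes at that moment; what a row does not reach only later rows make up. A row lasts 1/8 s, in which the tool goes at most 62.5 mm and 10.7 degrees, less where a joint would pass 70% of its speed; a pose out of reach is approached as far as the arm can. A call with a gripper value outside its range is refused whole. "grip" is the finger opening in mm, from 0 to 87.6, set as the call begins (left out, the last holds). The fingers move at their own pace and stop on an object; "squeeze" is the grip in N (left out, the last holds). Time passes only in rows, so rows that repeat a pose let the fingers close. It gives the time, the measured TCP pose, the force, the opening and the grip force at its end, in the units of the state.
- arm.get_state(): the state, without advancing time (a new reading comes with each control period).
- grab_frame(name): name is "scene" or "side" or "wrist"; returns a dict with "img" (480x640x3 uint8, red, green, blue), "vfov" (degrees; the focal length in pixels is half the picture's height over the tangent of half this angle, whatever the lens; pixels are square), "cx", "cy" (the principal point, pixels), "dist_coeffs" ([k1, k2, p1, p2, k3] as OpenCV has them; the pictures are not rectified), "xyz" and "rotation" of the camera in the world. Camera axes: x right, y down, z forward; pixel columns grow to the right and rows downward; lengths in m; the calibration is good to about 2 mm. A picture is of the moment at which its call begins. There is no depth.
- arm.job_done(): hands the job in; it is judged then, once.
The state is a dict: "t": time; "q": joint angles; "qd": joint speeds; "joint_efforts": joint torques, N m; "eef_pos": TCP position; "ee_rot": TCP orientation; "force": force on the tool from outside, world axes, zero at the start; "moment": the same for the moment, N m; "width": finger opening in m; "gripper_force": force on a finger pad.
Only numpy, scipy, OpenCV 4.12 (cv2) and the standard library are available. Lean on these libraries where they do the work, as an engineer would, in place of code of your own. Each camera call takes 0.05 s, during which the arm holds its last target. There are 200 camera calls.

## Working session

There is one attempt and no reset: what is moved stays moved. The work goes in short steps, Python scripts to look and compute and a tool call to move; the robot and the scene stay as the last step left them, time stands still between calls to the robot, and variables do not carry over. Pictures are saved under pics/ and viewed, at most 10 in all, crops included, and the job is handed in when it is done.

Besides the shell and the picture viewer there is one more tool, called after "Call:" as name(argument=value, ...) on one line, values as JSON. jog_arm: Moves the arm, as the interface text tells. Its arguments: {"type":"object","properties":{"deltas":{"type":"array"},"grip":{"type":"number"},"squeeze":{"type":"number"}},"required":["deltas"]}

```bash
mkdir -p pics; ls
cat > h.py <<'E'
import numpy as np, cv2, json, pickle
from station import arm, grab_frame
def grab(n,tag):
    f=grab_frame(n); pickle.dump(f,open(f'pics/{tag}.pkl','wb')); cv2.imwrite(f'pics/{tag}.png',f['img'][:,:,::-1]); return f
def load(tag): return pickle.load(open(f'pics/{tag}.pkl','rb'))
def K(f):
    F=240/np.tan(np.radians(f['vfov'])/2); return np.array([[F,0,f['cx']],[0,F,f['cy']],[0,0,1.]])
def Rm(f):
    R=np.array(f['rotation'],float)
    if R.shape==(3,3): return R
    from scipy.spatial.transform import Rotation
    return Rotation.from_euler('xyz',R).as_matrix()
def onz(f,uv,z):
    p=cv2.undistortPoints(np.array(uv,float).reshape(-1,1,2),K(f),np.array(f['dist_coeffs'],float)).reshape(-1,2)
    d=np.c_[p,np.ones(len(p))]@Rm(f).T; o=np.array(f['xyz'])
    return o+d*((z-o[2])/d[:,2])[:,None]
def proj(f,P):
    R=Rm(f); rv=cv2.Rodrigues(R.T)[0]; t=-R.T@np.array(f['xyz'])
    return cv2.projectPoints(np.array(P,float).reshape(-1,1,3),rv,t,K(f),np.array(f['dist_coeffs'],float))[0].reshape(-1,2)
E
python3 - <<'E'
from h import *
for n in ['scene','side','wrist']:
    f=grab(n,n+'0'); print(n,f['vfov'],f['cx'],f['cy'],f['dist_coeffs'],f['xyz'],f['rotation'])
print(arm.get_state())
E
```

```text
pics
scene 54.34998574182278 317.6041401310541 244.1824495339841 [0.00318122 0.         0.         0.         0.        ] [ 0.07913364 -0.43415923  0.83883203] [-2.37607123  0.01901293 -0.75434989]
side 52.681722181197934 314.8481490878218 241.82517825592652 [0.00178877 0.         0.         0.         0.        ] [0.4521219  1.0296993  0.53606096] [-1.96606508 -0.01978463 -3.01297007]
wrist 66.02044142664919 321.2982031168228 237.97620896973305 [-0.07164025  0.          0.          0.          0.        ] [ 0.67431983 -0.08258188  0.38391566] [ 2.83934105e+00 -1.47739741e-03 -3.14136517e+00]
{'t': 0.15, 'q': array([ 2.88113180e-01,  3.59209264e-01,  1.12682881e-02, -2.43716581e-04,
       -1.22412441e+00, -2.88129472e-01]), 'qd': array([ 0.0007712 , -0.00197163,  0.00050071,  0.00050099,  0.00059671,
       -0.00089146]), 'joint_efforts': array([ 1.39394037e-04, -5.83274567e+01,  2.93289685e+01,  7.00122759e+00,
        8.75052094e-03, -9.76538854e-05]), 'eef_pos': array([ 6.74620658e-01, -2.51799817e-05,  2.25847907e-01]), 'ee_rot': array([ 3.14031079e+00, -1.40950346e-04, -1.57089548e+00]), 'force': array([-0.12956747, -0.22123665, -0.71512582]), 'moment': array([ 0.04754896,  0.02066066, -0.02098767]), 'gripper_force': 0.0, 'width': 0.0877719352182477}
```

View pics/scene0.png

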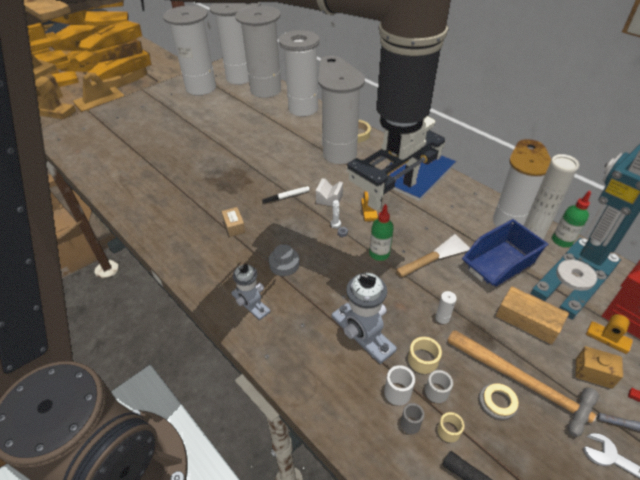

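View pics/wrist0.png

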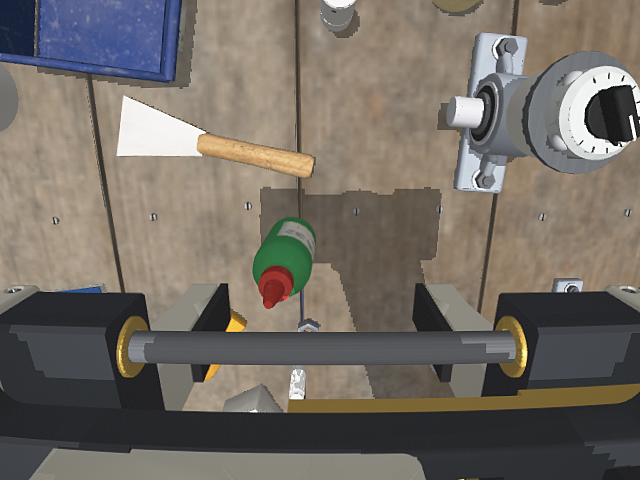

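The scene view shows the large lubricator at about (366,310) and a smaller lookalike at (247,285). The only cap-like part is at (284,260). The carton is at (233,218), the pin at (446,307) and the green bottle at (382,235), with a second bottle at (573,220). The rings near (400,385) are not caps. I choose the large lubricator at (366,310) and the cap at (284,260), and will check both in one crop.

Run:
```python
from h import *
f=load('scene0')
c=f['img'][235:370,225:405,::-1]; cv2.imwrite('pics/crop1.png',cv2.resize(c,None,fx=4.4,fy=4.4,interpolation=cv2.INTER_CUBIC))
print(onz(f,[[284,262]],.024), onz(f,[[367,289]],.169), onz(f,[[445,320]],0),onz(f,[[233,222]],0),onz(f,[[382,255]],0),onz(f,[[246,272]],.1))
w=load('wrist0'); print(onz(w,[[603,113]],.169),onz(w,[[285,270]],.1))
```

```text
[[0.50840665 0.15993852 0.024     ]] [[ 0.49772197 -0.10108885  0.169     ]] [[ 6.60841550e-01 -1.89953703e-01 -1.11022302e-16]] [[0.51604546 0.37788953 0.        ]] [[0.70664859 0.0286966  0.        ]] [[0.39346165 0.13851671 0.1       ]]
[[ 0.51025904 -0.09162646  0.169     ]] [[0.70394031 0.03372279 0.1       ]]
```

View pics/crop1.png

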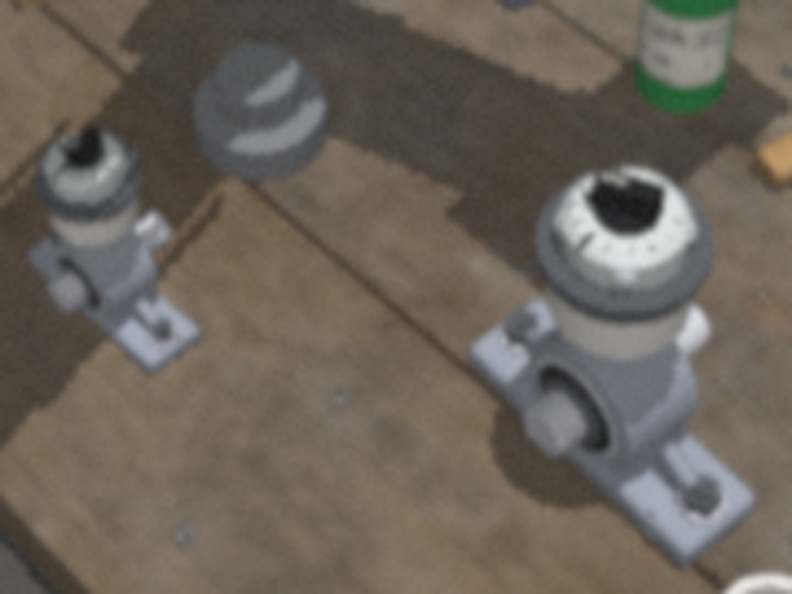

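The crop confirms the larger lubricator: white dial face at scene px (367,289), index line at about (358,290), at roughly (0.50,-0.10). The stepped grey cap is at roughly (0.508,0.16). Next is a close wrist view.

Call:
jog_arm(deltas=[[[0.33,0.9,0,0],[0.66,1.8,0,0],[1,2.83,0,0],[1,2.83,0,0],[1,2.83,0,0],[1,2.83,0,0],[1,2.83,0,0]]])

```text
t: 1.02
eef_pos: [0.5059, -0.0597, 0.226]
ee_rot: [3.141, -0.0, -1.571]
force: [0.2, -0.3, 0.6]
width: 0.0878
gripper_force: 0.0
```

Run:
```python
from h import *
f=grab('wrist','w1'); s=arm.get_state(); print(s['t'],s['eef_pos'],s['ee_rot'],s['force'])
print(f['xyz'],f['rotation'])
```

```text
1.075 [ 0.50573195 -0.05976326  0.22600495] [ 3.14052045e+00 -2.85209006e-04 -1.57063872e+00] [-0.73690534  0.22543182 -0.39381487]
[ 0.50558417 -0.14224267  0.38424464] [ 2.83945042e+00 -9.30559061e-04 -3.14104260e+00]
```

View pics/w1.png

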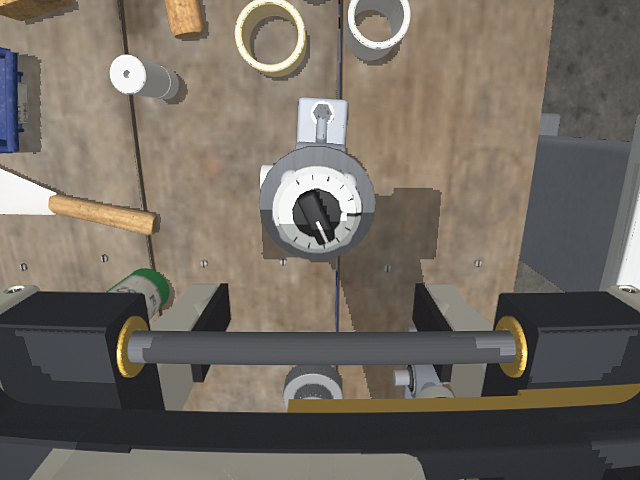

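Wrist view: the dial centre is at about (317,213), the pointer nose at about (327,241), and the long index line on the right at (352,214). The pin, scraper and others lie clear. I'll crop for exact pixels.

Run:
```python
from h import *
f=load('w1')
c=f['img'][140:270,250:390,::-1]; c=cv2.resize(c,None,fx=5,fy=5,interpolation=cv2.INTER_CUBIC)
cv2.imwrite('pics/crop2.png',c[:600])
```

```text
(no output)
```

View pics/crop2.png

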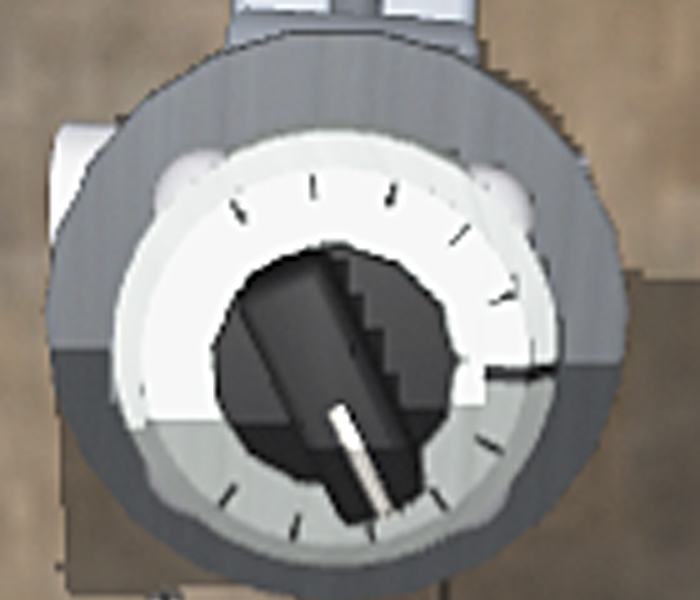

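Run:
```python
from h import *
f=load('w1'); g=lambda x,y:[250+x/5,140+y/5]
c1=onz(f,[g(335,363)],.172)[0]; c2=onz(f,[g(337,315)],.150)[0]; c3=onz(f,[g(336,348)],.165)[0]; print(c1,c2,c3)
c=(c1+c3)/2
ix=onz(f,[g(485,372),g(553,372)],.169); print(ix)
bar=onz(f,[g(342,405),g(388,515)],.187); nose=onz(f,[g(383,520)],.171)[0]
a=lambda v:np.degrees(np.arctan2(v[1],v[0]))
print('idx',a(ix[1]-c),'ptr',a(nose-c),'stroke',a(bar[1]-bar[0]),nose)
# cap in scene crop
s=load('scene0')
for z,p in [(.048,(258,64)),(.024,(260,108)),(0,(261,122))]: print(onz(s,[[225+p[0]/4.4,235+p[1]/4.4]],z))
```

```text
[ 0.50789212 -0.09175423  0.172     ] [ 0.50785546 -0.09288113  0.15      ] [ 0.50784155 -0.09195894  0.165     ]
[[ 0.48996464 -0.08994572  0.169     ]
 [ 0.48180925 -0.08995512  0.169     ]]
idx 175.82642140620362 ptr 106.0850660581672 stroke 111.95916862416179 [ 0.50212493 -0.07194381  0.171     ]
[[0.52030358 0.17261551 0.048     ]]
[[0.51356455 0.16567684 0.024     ]]
[[0.52008272 0.17511872 0.        ]]
```

Run:
```python
from h import *
from scipy.optimize import least_squares
f=load('w1'); g=lambda x,y:[250+x/5,140+y/5]
pts=[(519,372),(490,445),(440,498),(372,530),(295,527),(230,495),(505,297),(460,233),(392,195),(313,187),(238,212)]
k=np.array([0,-1,-2,-3,-4,-5,1,2,3,4,5])
P=onz(f,[g(*p) for p in pts],.169)[:,:2]
def res(p):
    an=np.radians(p[3]+25*k); return ((p[:2]*1e-3+p[2]*1e-3*np.c_[np.cos(an),np.sin(an)]-P)*1e3).ravel()
r=least_squares(res,[508,-92,20,176]); print(r.x,np.round(r.fun.reshape(-1,2),1))
c=r.x[:2]/1e3; n=onz(f,[g(383,520)],.171)[0,:2]-c; print(np.degrees(np.arctan2(n[1],n[0])))
```

```text
[507.7939945  -91.05285488  21.34374166 176.81993814] [[ 0.6  0.1]
 [-0.2 -0.1]
 [-0.1  0.2]
 [-0.  -0.2]
 [-0.2  0.1]
 [ 0.2  0.2]
 [ 0.2  0.1]
 [-0.   0.1]
 [-0.1 -0.2]
 [-0.1 -0.2]
 [-0.2 -0. ]]
106.5240020459666
```

Call:
jog_arm(deltas=[[[0.52,-0.04,0,-1.9],[0.52,-0.04,0,-3.8],[0.52,-0.04,0,-3.8],[0.52,-0.04,0.3,-3.8],[0.52,-0.04,0.55,-3.8],[0.52,-0.04,0.75,-3.8],[0.52,-0.04,0.83,-3.8],[0.52,-0.04,0.83,-3.8]]], grip=40)

```text
t: 2.08
eef_pos: [0.5076, -0.0912, 0.1766]
ee_rot: [3.141, -0.0, -1.239]
force: [-0.7, -0.3, -0.2]
width: 0.0398
gripper_force: 0.0
```

Call:
jog_arm(deltas=[[[0,0,0,0],[0,0,0,0],[0,0,0,0],[0,0,0,0],[0,0,0,0],[0,0,0,0]]], grip=5, squeeze=12)

```text
t: 2.82
eef_pos: [0.5092, -0.0909, 0.1773]
ee_rot: [-3.139, -0.001, -1.239]
force: [5.0, 0.5, -0.4]
width: 0.0109
gripper_force: 12.0
```

Call:
jog_arm(deltas=[[[0,-0.025,0,-1.8],[0,-0.025,0,-3.6],[0,-0.025,0,-5.4],[0,-0.025,0,-7.2],[0,-0.025,0,-9.0],[0,-0.025,0,-10.8],[0,-0.025,0,-12.6],[0,-0.025,0,-13.56]]])

```text
t: 3.82
eef_pos: [0.5101, -0.0898, 0.1773]
ee_rot: [-3.14, -0.002, -0.052]
force: [2.0, 5.0, 1.6]
width: 0.0111
gripper_force: 12.0
```

Call:
jog_arm(deltas=[[[0,0,0,0],[0,0,0,0],[0,0,0,0]]])

```text
t: 4.2
eef_pos: [0.5101, -0.0898, 0.1773]
ee_rot: [-3.14, -0.002, -0.055]
force: [2.3, 4.8, 1.6]
width: 0.0112
gripper_force: 12.0
```

Call:
jog_arm(deltas=[[[0,0,0,0],[0,0,0,0],[0,0,-0.2,0],[0,0,-0.6,0],[0,0,-0.83,0],[-0.58,0,-0.83,0],[-0.58,0,-0.83,0],[-0.58,0,-0.83,0]]], grip=60)

```text
t: 5.2
eef_pos: [0.4745, -0.0888, 0.2271]
ee_rot: [-3.141, -0.001, -0.056]
force: [0.4, -0.6, 0.5]
width: 0.0599
gripper_force: 0.0
```

Run:
```python
from h import *
f=grab('wrist','w2'); s=arm.get_state(); print(s['t'],s['eef_pos'],s['ee_rot'],f['xyz'])
u,v=proj(f,[[.508,-.091,.169]])[0]; print(u,v); u=int(u)-70; v=int(v)-60
c=f['img'][v:v+120,u:u+140,::-1]; print(u,v)
cv2.imwrite('pics/crop3.png',cv2.resize(c,None,fx=5,fy=5,interpolation=cv2.INTER_CUBIC))
```

```text
5.25 [ 0.4747235  -0.088811    0.22686898] [ 3.14158142e+00 -5.69236896e-04 -5.57579325e-02] [ 0.55483726 -0.09486412  0.3853472 ]
319.0592849688369 205.40354808737726
249 145
```

View pics/crop3.png

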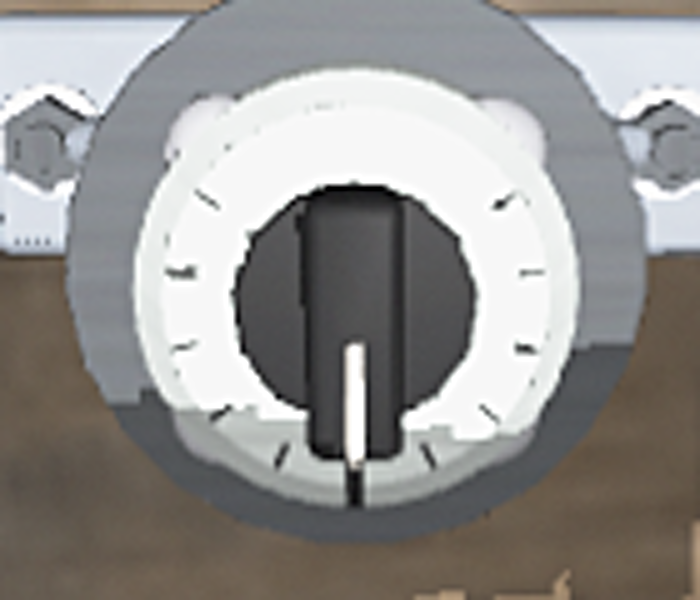

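The pointer (355,460 in the crop) now stands on the index line (355,485), with neighbouring marks symmetric about it. Next, over to the cap.

Call:
jog_arm(deltas=[[[0.05,-0.5,0,0],[0.13,-1.3,0,0],[0.22,-2.2,0,0],[0.31,-3.1,0,0],[0.39,-3.9,0,0],[0.43,-4.36,0,0],[0.43,-4.36,0,0],[0.43,-4.36,0,0]]], grip=87)

```text
t: 6.25
eef_pos: [0.5147, 0.1707, 0.2261]
ee_rot: [3.141, 0.001, -0.056]
force: [-0.1, -1.0, -0.0]
width: 0.0869
gripper_force: 0.0
```

Run:
```python
from h import *
f=grab('wrist','w3'); s=arm.get_state(); print(s['t'],s['eef_pos'],s['ee_rot'],f['xyz'])
print(proj(f,[[.515,.172,.048],[.515,.172,.024]]))
```

```text
6.3 [0.514632   0.17035711 0.22627641] [ 3.14103993e+00  5.51899462e-04 -5.63037512e-02] [0.59522589 0.16478384 0.38420595]
[[317.90595537 212.60055462]
 [318.08866953 206.9809344 ]]
```

View pics/w3.png

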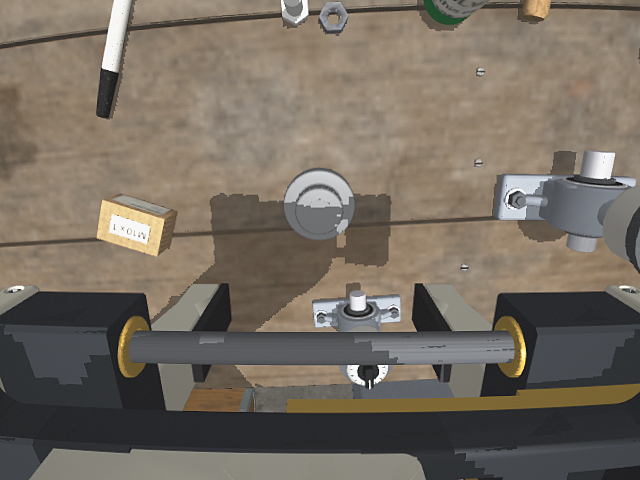

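The cap is seen from above at px (320,205), its outer edge spanning cols 284–355 and rows 168–240. The carton is at (138,222), and the small lubricator at (360,330) is clear of the fingers.

Run:
```python
from h import *
f=load('w3')
e=onz(f,[[284,204],[355,204],[319.5,168],[319.5,240]],.022); print(e[:,:2], (e[0]+e[1])/2,(e[2]+e[3])/2)
g=f['img'][:,:,:].astype(int); m=(abs(g[:,:,0]-g[:,:,2])<12)&(g.sum(2)>200); m[:150]=0;m[260:]=0;m[:,:270]=0;m[:,370:]=0
n,l,st,ce=cv2.connectedComponentsWithStats(m.astype(np.uint8)); i=1+np.argmax(st[1:,4]); print(st[i],ce[i],onz(f,[ce[i]],.022))
print(onz(f,[[357,297]],.01))
```

```text
[[0.51951562 0.20589561]
 [0.5155615  0.13501202]
 [0.55317615 0.16842952]
 [0.479815   0.17260052]] [0.51753856 0.17045381 0.022     ] [0.51649557 0.17051502 0.022     ]
[ 283  168   72   72 4086] [318.74449339 203.78879099] [[0.51777254 0.17119723 0.022     ]]
[[0.40670334 0.13472004 0.01      ]]
```

Run:
```python
from h import *
from scipy.optimize import least_squares
f=load('w2'); g=lambda x,y:[249+x/5,145+y/5]
pts=[(355,487),(283,455),(222,413),(180,347),(183,272),(208,198),(428,455),(490,413),(527,348),(532,272),(504,200)]
k=np.array([0,-1,-2,-3,-4,-5,1,2,3,4,5])
P=onz(f,[g(*p) for p in pts],.169)[:,:2]
def res(p):
    an=np.radians(p[3]+p[4]*25*k); return ((p[:2]*1e-3+p[2]*1e-3*np.c_[np.cos(an),np.sin(an)]-P)*1e3).ravel()
for s in(1,):
    rr=[least_squares(lambda q:res(np.r_[q,sg]),[508,-92,21,176]) for sg in(1,-1)]
    for r in rr: print(r.cost,r.x,abs(r.fun).max())
```

```text
2.0090568002406037 [507.86142572 -91.64491803  21.44116792 176.64187406] 1.6805173005216556
2100.7139796603296 [499.89280876 -91.1850097   -6.68767067 176.87307035] 25.043786116939913
```

Call:
jog_arm(deltas=[[[0.06,-0.02,0.8,0],[0.06,-0.02,1.6,0],[0.06,-0.02,2.3,0],[0.06,-0.02,2.8,0],[0.06,-0.02,3.15,0],[0.06,-0.02,3.3,0],[0.06,-0.02,3.32,0],[0.06,-0.02,3.32,0]]])

```text
t: 7.3
eef_pos: [0.5189, 0.1721, 0.0282]
ee_rot: [-3.141, -0.001, -0.056]
force: [-0.4, 0.1, 0.3]
width: 0.0868
gripper_force: 0.0
```

Call:
jog_arm(deltas=[[[0,0,0,0],[0,0,0,0],[0,0,0,0],[0,0,0,0],[0,0,0,0],[0,0,0,0],[0,0,0,0]]], grip=38, squeeze=30)

```text
t: 8.18
eef_pos: [0.5183, 0.172, 0.0274]
ee_rot: [-3.142, -0.0, -0.056]
force: [-0.5, 0.2, 0.2]
width: 0.0447
gripper_force: 30.0
```

Call:
jog_arm(deltas=[[[0,0,-0.4,0],[0,0,-1.1,0],[0,0,-1.9,0],[0,0,-2.7,0],[0,0,-3.3,0],[0,0,-3.46,0],[0,0,-3.46,0]]], squeeze=45)

```text
t: 9.05
eef_pos: [0.5181, 0.172, 0.235]
ee_rot: [-3.141, -0.0, -0.056]
force: [0.0, -0.3, -1.3]
width: 0.0444
gripper_force: 45.0
```

Call:
jog_arm(deltas=[[[0,0.5,0,0],[0.02,1.3,0,0],[0.04,2.2,0,0],[0.06,3.1,0,0],[0.08,3.9,0,0],[0.09,4.37,0,0],[0.09,4.37,0,0],[0.09,4.37,0,0]]])

```text
t: 10.05
eef_pos: [0.5085, -0.0901, 0.2337]
ee_rot: [3.141, 0.002, -0.056]
force: [0.1, 0.6, -1.1]
width: 0.0444
gripper_force: 45.0
```

Run:
```python
from h import *
s=arm.get_state(); print(s['t'],s['eef_pos'],s['ee_rot'],s['force'],s['width'])
for n in('scene','side'):
    f=grab(n,n+'4'); u,v=proj(f,[[.509,-.09,.19]])[0]; u=max(int(u)-50,0); v=int(v)-50
    cv2.imwrite(f'pics/c4{n}.png',cv2.resize(f['img'][v:v+110,u:u+100,::-1],(400,440),interpolation=cv2.INTER_CUBIC)); print(n,u,v)
cv2.imwrite('pics/c4.png',np.hstack([cv2.imread('pics/c4scene.png'),cv2.imread('pics/c4side.png')]))
```

```text
10.05 [ 0.50846306 -0.09005037  0.23366539] [ 3.14137109e+00  2.19767367e-03 -5.64815330e-02] [ 0.10430838  0.60796984 -1.07315385] 0.044389539755313116
scene 317 224
side 298 146
```

View pics/c4.png

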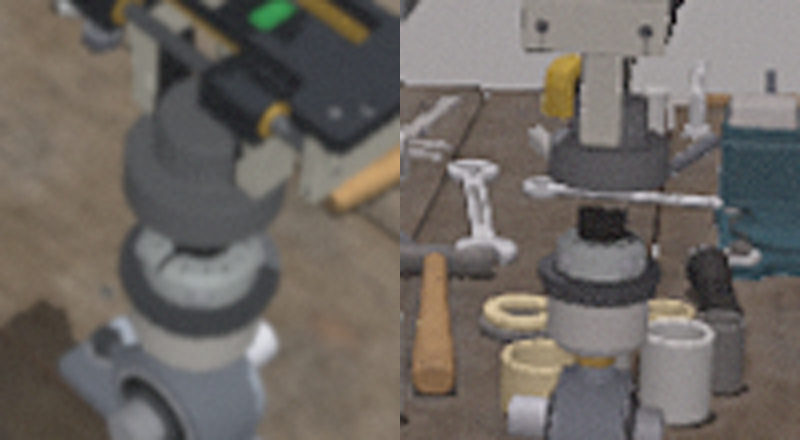

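Run:
```python
from h import *
f=load('side4'); I=f['img'].astype(int).sum(2)
for v in (180,183,185,187): print(v,I[v,428:474])
for v in (213,215,217): print(v,I[v,426:470])
X0=.509;Y0=-.09
for z in(.22,.2076,.15,.146):
    for R,x in((.036,X0),(.038,X0)):
        a=np.linspace(0,6.28,200); p=proj(f,np.c_[x+R*np.cos(a),Y0+R*np.sin(a),0*a+z]); print(z,R,p[:,0].min(),p[:,0].max(),p[:,1].mean())
print(proj(f,[[.509,-.09,.26],[.5,-.09,.26]]))
```

```text
180 [400 342 447 493 480 481 476 491 482 475 483 483 477 465 480 481 491 495
 477 309 319 411 440 301 178 215 202 237 206 217 199 198 203 214 219 195
 282 463 489 486 487 482 452 485 533 469]
183 [516 505 508 502 498 506 497 492 491 495 484 490 493 493 492 487 481 482
 492 516 362 149 204 213 192 198 210 207 209 201 206 207 211 219 239 244
 265 232 466 521 491 481 427 489 536 510]
185 [266 276 242 290 262 244 284 352 310 329 338 336 352 324 410 387 428 407
 358 394 285 157 171 219 273 259 218 249 257 258 228 227 227 220 229 236
 244 201 253 426 512 518 518 525 518 512]
187 [242 233 227 239 233 233 221 223 210 245 267 248 252 249 232 238 227 245
 254 291 291 192 173 225 226 208 213 206 210 218 224 216 212 215 242 252
 237 206 297 443 499 502 495 488 487 500]
213 [489 477 483 474 482 483 477 485 476 482 472 486 476 488 475 482 487 478
 478 482 488 479 474 484 482 470 477 483 485 477 478 478 479 486 485 484
 491 484 472 487 481 488 461 399]
215 [474 483 484 478 474 467 478 475 475 479 481 479 486 478 477 479 481 483
 480 479 479 470 478 483 474 479 475 472 479 476 481 468 483 473 479 483
 485 477 485 483 483 487 452 413]
217 [489 485 471 487 474 485 482 480 484 476 481 473 478 477 486 478 479 475
 486 479 477 470 492 471 477 484 480 479 468 477 476 489 480 486 486 479
 488 477 486 480 477 489 427 400]
0.22 0.036 333.7264299930155 364.0268736373711 184.256909835822
0.22 0.038 332.8867679386154 364.87183486802644 184.26351849648344
0.2076 0.036 333.5460736732902 363.7207558910469 189.28283589567104
0.2076 0.038 332.7098793693283 364.56218760054037 189.28962053041118
0.15 0.036 332.72750099201386 362.33157390197795 212.0951969460951
0.15 0.038 331.90704249406605 363.1569937055241 212.10273532822882
0.146 0.036 332.67180097777367 362.23705713456025 213.64755939929717
0.146 0.038 331.85241304443537 363.0613878393817 213.65514643055147
[[349.64973131 167.70549818]
 [353.48331921 167.89924682]]
```

Run:
```python
from h import *
f=load('side4'); I=f['img'].astype(int).sum(2)
for v in (180,182,184,186,188,190): print(v,I[v,330:340],I[v,359:371])
for v in (209,211,213,215,217,219): print(v,I[v,328:338],I[v,357:368])
```

```text
180 [320 380 434 473 504 390 329 377 310 230] [185 204 208 187 205 181 176 256 275 319 333 299]
182 [321 341 341 390 457 339 233 228 214 212] [218 207 210 209 217 201 247 261 271 269 282 363]
184 [286 278 308 319 364 267 198 213 234 226] [252 243 236 238 234 209 234 263 359 342 305 309]
186 [266 278 284 289 288 227 210 216 216 238] [234 234 259 221 217 202 256 288 279 258 243 201]
188 [292 271 296 286 266 203 203 206 236 246] [240 244 235 224 213 202 228 240 196 238 273 280]
190 [380 399 453 469 475 345 218 201 219 227] [236 235 230 216 224 193 243 286 293 270 295 302]
209 [281 307 287 297 284 291 289 265 247 284] [363 349 291 155 484 403 265 250 255 259 251]
211 [303 304 289 291 264 263 265 273 210 277] [355 401 256 140 150 206 256 271 287 275 280]
213 [278 282 276 280 216 231 261 262 188 225] [346 313 188 144 164 161 222 257 266 257 262]
215 [278 275 278 270 232 179 151 226 246 245] [205 155 166 156 148 160 225 253 256 253 262]
217 [275 272 270 268 281 239 175 170 164 177] [159 189 181 181 147 235 258 255 274 277 290]
219 [395 383 333 304 269 228 183 182 174 197] [184 174 189 129 174 244 266 246 288 287 293]
```

Scene and side views show the cap held above the dial. Side edges put the cap at 335.0–365.1 (centre 350.05) and the flange at 331.9–363.2, so the cap sits about 2.7 mm toward -x. I'll shift by that much and lower it.

Call:
jog_arm(deltas=[[[0.045,0,0,0],[0.045,0,0.15,0],[0.045,0,0.35,0],[0.045,0,0.5,0],[0.045,0,0.62,0],[0.045,0,0.69,0],[0.045,0,0.69,0]]], squeeze=55)

```text
t: 11.02
eef_pos: [0.5116, -0.0903, 0.1933]
ee_rot: [3.141, 0.0, -0.056]
force: [0.2, 0.4, -0.1]
width: 0.0446
gripper_force: 55.0
```

Run:
```python
from h import *
s=arm.get_state(); print(s['t'],s['eef_pos'],s['ee_rot'],s['force'],s['moment'],s['width'])
```

```text
11.025 [ 0.51162797 -0.09033697  0.19333483] [ 3.14144864e+00  4.14683324e-04 -5.58284217e-02] [ 0.15834255  0.35379184 -0.1142095 ] [-0.12947605  0.04697935  0.01993537] 0.04459282488532644
```

Call:
jog_arm(deltas=[[[0,0,0.04,0],[0,0,0.08,0],[0,0,0.12,0],[0,0,0.12,0]]])

```text
t: 11.52
eef_pos: [0.5121, -0.0902, 0.1873]
ee_rot: [-3.142, -0.001, -0.055]
force: [-2.5, 2.1, 7.2]
width: 0.0444
gripper_force: 55.0
```

Call:
jog_arm(deltas=[[[0,0,0.03,0],[0,0,0.06,0],[0,0,0.09,0],[0,0,0.12,0],[0,0,0.12,0]]])

```text
t: 12.15
eef_pos: [0.5112, -0.0903, 0.1785]
ee_rot: [3.142, 0.001, -0.056]
force: [-1.6, 0.8, -3.5]
width: 0.044
gripper_force: 55.0
```

Call:
jog_arm(deltas=[[[0,0,0.02,0],[0,0,0.05,0],[0,0,0.08,0],[0,0,0.1,0],[0,0,0.1,0],[0,0,0.1,0]]])

```text
t: 12.9
eef_pos: [0.5124, -0.0905, 0.1768]
ee_rot: [3.141, -0.003, -0.055]
force: [-11.3, 4.7, 25.7]
width: 0.0445
gripper_force: 55.0
```

Call:
jog_arm(deltas=[[[-0.02,0.01,0,0],[-0.03,0.015,0.01,0],[-0.03,0.015,0.02,0],[-0.03,0.015,0.02,0]]])

```text
t: 13.4
eef_pos: [0.5124, -0.0906, 0.1768]
ee_rot: [-3.141, -0.007, -0.054]
force: [-10.2, 8.3, 29.6]
width: 0.0443
gripper_force: 55.0
```

Run:
```python
from h import *
s=arm.get_state(); print(s['t'],s['eef_pos'],s['ee_rot'],s['force'],s['moment'],s['width'])
o=[]
for n in('scene','side'):
    f=grab(n,n+'5'); u,v=proj(f,[[.509,-.09,.165]])[0]; u=int(u)-40; v=int(v)-44
    o.append(cv2.resize(f['img'][v:v+88,u:u+80,::-1],(400,440),interpolation=cv2.INTER_CUBIC)); print(n,u,v,proj(f,[[.509,-.09+(.036 if n=='side' else 0),z] for z in(.15,.174)]))
cv2.imwrite('pics/c5.png',np.hstack(o))
```

```text
13.4 [ 0.51238139 -0.09058084  0.17676988] [-3.14105645 -0.00710088 -0.05417327] [-10.22459344   8.33085552  29.62563595] [ 3.20581058  3.89385512 -0.00675948] 0.04427109819829578
scene 326 239 [[366.13398034 288.67750716]
 [366.865259   280.49509634]]
side 307 162 [[346.49590278 216.94515617]
 [346.95499293 207.31544181]]
```

View pics/c5.png

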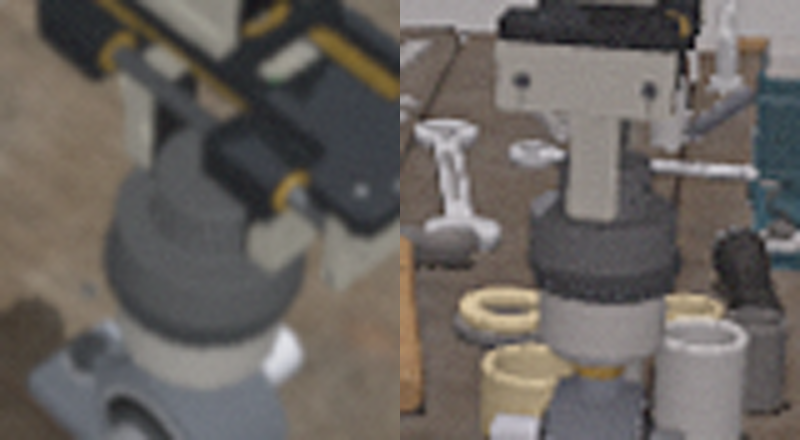

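The cap sits level and flush on the flange in both views (side crop: rim at row ~275 with no gap). I'll relieve the side load a little, hold the push, then hand in.

Call:
jog_arm(deltas=[[[-0.02,-0.02,0,0],[-0.03,-0.03,0,0],[-0.03,-0.03,0,0],[-0.03,-0.03,0,0]]])

```text
t: 14.0
eef_pos: [0.5121, -0.0902, 0.1769]
ee_rot: [3.14, -0.009, -0.054]
force: [-3.2, -2.8, 22.8]
width: 0.0445
gripper_force: 55.0
```

Run:
```python
from h import *
s=arm.get_state(); print(s['t'],s['eef_pos'],s['ee_rot'],s['force'],s['gripper_force'])
if 15<s['force'][2]<38: print(arm.job_done())
```

```text
14.0 [ 0.51208996 -0.09024387  0.17686656] [ 3.1397754  -0.00938393 -0.0538948 ] [-3.17265677 -2.81829359 22.82547146] 55.007394226267934
the job is handed in; nothing more can be done
None
```

I turned the dial to the index line and pressed the cap past the catches onto its seat; I handed the job in at 14.0 s, still gripping the cap and pressing down with about 23 N.

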